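Select the ring gauge and store its reading

TASK

Record the ring gauge's reading: with closed fingertips, gently press the round key directly in front of the anvil that carries the ring gauge all the way down, so that it stays down, then press the white bar key on the data box right down, let it spring back up, and withdraw. Do not press the other two round keys, and do not touch or move the gauges or anything else around.

Things in the scene. Friction and masses are not known exactly. Their poses are not given: they have to be found in the camera images.
- fixture: Gauge checking fixture, white slab fixed to the bench, 170 (x) x 260 (y) x 45 mm high; origin: centre of its underside. Three round white keys near its front (own x -45, y +80, 0, -80 mm), front turned up to 0.3 rad from facing the robot; behind each key (own x +30 mm) a steel anvil, 56 mm across, carrying a gauge; a black display strip along its far edge (own x 66 to 82 mm), top at 65 mm.
- ring_gauge: Ring gauge: steel ring, 44 mm outside diameter, 28 mm through hole, 18 mm high, lying flat, loose on one of the three anvils (within 3 mm of its centre); origin at the centre of its underside. It stands on a different anvil from run to run.
- disc_gauge: Solid steel disc, 44 mm diameter, 18 mm high, without a hole, loose on another anvil; origin at the centre of its underside. Leave alone.
- block_gauge: Steel gauge block, 35 x 15 x 30 mm high, loose on the remaining anvil; origin at the centre of its underside. Leave alone.
- data_box: Grey data box fixed to the bench, 120 (x) x 90 (y) x 50 mm high, to the left or right of the fixture; origin at the centre of its underside. A white bar key is on its top near its own -x edge, and a paper slip stands up to z = 64 mm in a slot 57 mm behind the key (own x +27 mm).
- store_key_top (a point): Centre of the top face of the data box's store key: white bar, 50 mm along own y, 22 mm along own x, standing 12 mm proud of the box; top at 62 mm above the bench when up.
- store_key (a joint): Store key: 0 up, 0.006 m fully down (straight down). Springs back by itself; about 1 N to start, 4 N fully down. Counts as pressed from 4.2 mm.
- decade_box: Green box of the same size as the data box (120 x 90 x 50 mm) with four black knobs on top (to 66 mm high), fixed to the bench on the other side of the fixture; origin at the centre of its underside. Leave alone.
- jar: Small closed jar, 48 mm diameter, 60 mm high, loose beyond the fixture; origin at the centre of its underside. Leave alone.
- screwdriver: Screwdriver lying loose beyond the fixture, handle about 30 mm thick; leave alone.
- key_left_top (a point): Centre of the top face of the left key (fixture +y 80 mm; left and right as seen by the robot): round, 30 mm diameter, 12 mm proud of the fixture, top at 57 mm above the bench when up, 51 mm when fully down.
- key_left (a joint): Left key: 0 up, 0.006 m fully down (straight down). No spring: it moves against about 2.5 N of friction and stays down where it is left. Counts as down from 4.2 mm.
- anvil_left (a point): Centre of the top face of the left anvil, 75 mm behind the left key, 51 mm above the bench.
- key_middle_top (a point): Centre of the top face of the middle key (fixture y 0; left and right as seen by the robot): round, 30 mm diameter, 12 mm proud of the fixture, top at 57 mm above the bench when up, 51 mm when fully down.
- key_middle (a joint): Middle key: 0 up, 0.006 m fully down (straight down). No spring: it moves against about 2.5 N of friction and stays down where it is left. Counts as down from 4.2 mm.
- anvil_middle (a point): Centre of the top face of the middle anvil, 75 mm behind the middle key, 51 mm above the bench.
- key_right_top (a point): Centre of the top face of the right key (fixture -y 80 mm; left and right as seen by the robot): round, 30 mm diameter, 12 mm proud of the fixture, top at 57 mm above the bench when up, 51 mm when fully down.
- key_right (a joint): Right key: 0 up, 0.006 m fully down (straight down). No spring: it moves against about 2.5 N of friction and stays down where it is left. Counts as down from 4.2 mm.
- anvil_right (a point): Centre of the top face of the right anvil, 75 mm behind the right key, 51 mm above the bench.
Not all that is in view belongs to the job. What is shaped like the data_box but orange is not meant. What is shaped like the ring_gauge but blue is not meant.

How it is judged:
By the outcome, as a careful person would: the job done as asked, in the order asked, and still so for the second after the job is handed in, with the robot touching nothing.
It also fails if it takes over 40 s, if anything falls off the work surface, if the arm or the gripper's body presses on something with over 40 N, if the wrist force passes 120 N, or if a joint passes its speed limit or range.

ROBOT

A 6-joint arm with a two-finger parallel gripper is mounted at the origin on the work surface. World frame = base frame: x ahead of the robot, y to its left, z up, the work surface at z = 0. Lengths are in m, angles in rad, forces in N, time in s.
With the tool pointing down it reaches from about 0.25 to 0.725 m from the base axis. Payload 9.7 kg.
Tool frame: the origin (TCP) lies midway between the tips of the shut fingers; the grasp point (between the pads) lies 19 mm behind it; z points along the fingers, y is the line along which they close (so a half turn about z gives the same grasp; the last joint's range is limited). The gripper opens to 85 mm and grips with 20 to 120 N. Pads are 22 mm wide; open, the fingers measure 114 mm over their backs; the gripper's body (76 mm by 85 mm) begins 54 mm behind the grasp point. The pads swing forward as they close: fully open they stand 13 mm farther back than shut.
Start: joints at [1.151, 0.087, 0.176, 1.66, 0, 1.571], TCP at [0.224, 0.502, 0.231] pointing down, gripper open.
Joint ranges: [-3.13, 3.13], [-0.85, 1.81], [-1.15, 1.24], [-2.2, 2.28], [-1.44, 1.52], [-3.14, 3.14]. Speed limits (rad/s): [2.22, 2.22, 2.57, 3.14, 3.14, 3.14].

INTERFACE

Orientations are given as a unit quaternion [x, y, z, w].
In Python, from workcell import r gives the robot as it stands.
- The arm moves only by the tool send_rows, never from a script. Its argument "rows" is a list of rows, each a list of 3 entries, a list of its own where there are three numbers: the opening, from 0 (shut) to 1 (fully open), then the shift along the tool's x, y, z in mm, then the turn about the tool's z in rad. A call has 1 to 5 rows; each row is the pose to reach, as a shift and turn from the pose commanded when the call began, along the tool's axes at that moment; what a row does not reach only later rows make up. A row lasts 1/8 s, in which the tool goes at most 62.5 mm and 10.7 degrees, less where a joint would pass 70% of its speed; a pose out of reach is approached as far as the arm can. A call with a gripper value outside its range is refused whole. The fingers move at their own pace and stop on an object; "newtons" is the grip in N (left out, the last holds). Time passes only in rows, so rows that repeat a pose let the fingers close. It gives the time, the measured TCP pose, the force, the opening and the grip force at its end, in the units of the state.
- r.get_obs(): the state, without advancing time (a new reading comes with each control period).
- r.capture(name): name is "side" or "top" or "wrist"; returns a dict with "pixels" (480x640x3 uint8, red, green, blue), "depth" (480x640 float32, m along the optical axis (not along the pixel's ray), 0 where there is no reading), "intrinsics" (3x3 intrinsics, pixels), "k1" (the pictures are not rectified: a ray, as slopes to the right and down, at radius r is drawn at 1 + k1 r^2 times it, then the intrinsics apply), "rvec" (rotation vector, rad) and "tvec" (3), from world to camera coordinates, as OpenCV has them. Camera axes: x right, y down, z forward; pixel columns grow to the right and rows downward; lengths in m; the calibration is good to about 2 mm. A picture is of the moment at which its call begins.
- r.close_job(): hands the job in; it is judged then, once.
The state is a dict: "time": time; "joints": joint angles; "dq": joint speeds; "joint_torque": joint torques, N m; "tool_pos": TCP position; "eef_rot": TCP orientation; "ft_force": force on the tool from outside, world axes, zero at the start; "wrist_torque": the same for the moment, N m; "opening": opening from 0.0 (shut) to 1.0 (fully open); "grasp_force": force on a finger pad.
Only numpy, scipy, OpenCV 4.12 (cv2) and the standard library are available. Lean on these libraries where they do the work, as an engineer would, in place of code of your own. Each camera call takes 0.05 s, during which the arm holds its last target. There are 200 camera calls.

## Working session

There is one attempt and no reset: what is moved stays moved. The work goes in short steps, Python scripts to look and compute and a tool call to move; the robot and the scene stay as the last step left them, time stands still between calls to the robot, and variables do not carry over. Pictures are saved under pics/ and viewed, at most 10 in all, crops included, and the job is handed in when it is done.

Besides the shell and the picture viewer there is one more tool, called after "Call:" by a JSON object that holds its "name" and its "arguments", one argument or row to a line. send_rows: Moves the arm, as the interface text tells. Its arguments: {"type":"object","properties":{"rows":{"type":"array"},"newtons":{"type":"number"}},"required":["rows"]}

```bash
mkdir -p pics; cat > h.py <<'E'
import numpy as np, cv2
from workcell import r
def cam(n):
    c=r.capture(n); np.savez(f'{n}.npz',**c); return c
def ray(c,u,v):
    K=np.array(c['intrinsics']); d=np.array([float(c['k1']),0,0,0,0])
    p=cv2.undistortPoints(np.array([[[u,v]]],float),K,d)[0,0]
    R=cv2.Rodrigues(np.array(c['rvec'],float))[0]; t=np.array(c['tvec'],float).ravel()
    return -R.T@t, R.T@np.array([p[0],p[1],1])
def onz(c,u,v,z):
    o,d=ray(c,u,v); return o+d*(z-o[2])/d[2]
def dep(c,u,v):
    o,d=ray(c,u,v); return o+d*c['depth'][int(round(v)),int(round(u))]
E
python3 - <<'E'
from h import *
print(r.get_obs())
for n in ('top','side'):
    c=cam(n); cv2.imwrite(f'pics/{n}1.png',c['pixels'][:,:,::-1]); print(n,c['intrinsics'],c['k1'],ray(c,320,240))
E
```

```text
{'time': 0.0, 'joints': array([ 1.15102638e+00,  8.74899326e-02,  1.75115880e-01,  1.65977586e+00,
       -1.88015120e-05,  1.57080888e+00]), 'dq': array([ 0.00123765,  0.00150601, -0.00130349,  0.00044112,  0.00057933,
        0.00025953]), 'joint_torque': array([-1.74889351e-04, -5.20378518e+01,  4.64811337e+01,  1.60070794e-02,
       -8.70793792e-05,  2.01699044e-05]), 'tool_pos': array([0.22406665, 0.50204452, 0.23055728]), 'eef_rot': array([ 2.08353480e-01,  9.78053357e-01, -6.63897591e-04, -1.31808895e-04]), 'ft_force': array([ 1.2148305 , -0.12177623, -0.02461186]), 'wrist_torque': array([-0.00948629, -0.00610137,  0.01860149]), 'grasp_force': 0.0, 'opening': 0.9985697525286885}
top [[511.59979044   0.         318.74425803]
 [  0.         511.59979044 243.07391887]
 [  0.           0.           1.        ]] -0.06509476404703914 (array([0.41992253, 0.08423803, 1.23558077]), array([ 0.18263555,  0.01511722, -0.98308588]))
side [[549.12905889   0.         325.86535937]
 [  0.         549.12905889 237.84449018]
 [  0.           0.           1.        ]] -0.06886127752814275 (array([ 0.23906178, -0.7055792 ,  0.72304815]), array([ 0.33054904,  0.73543722, -0.59160708]))
```

View pics/top1.png

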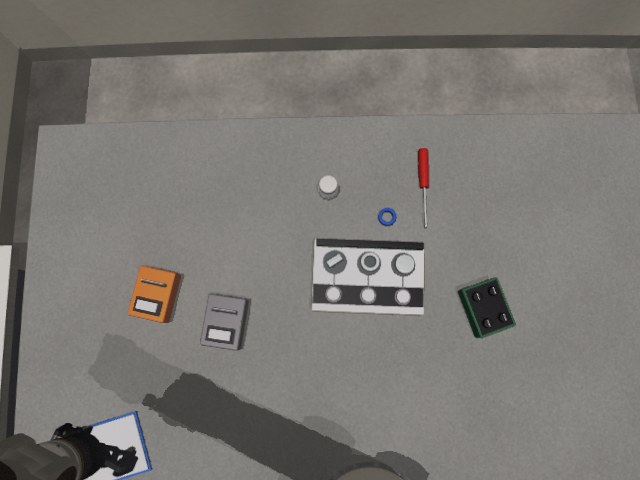

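View pics/side1.png

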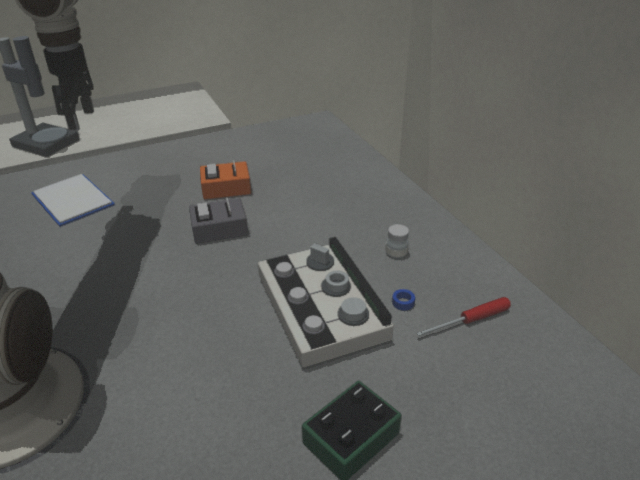

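Top view: the possible ring gauges are the left anvil (335,262), which looks like a block; the middle anvil (369,262), a ring; the right anvil (404,264), a disc; and the blue ring on the bench (388,217), a decoy. Data box candidates are the grey box (225,321) and the orange decoy (154,294). I choose the middle anvil and the grey box, and will check both in a close crop while measuring.

```bash
python3 - <<'E'
from h import *
c=dict(np.load('top.npz')); s=dict(np.load('side.npz'))
im=c['pixels'][:,:,::-1]; si=s['pixels'][:,:,::-1]
a=cv2.resize(im[230:320,305:430],(500,360),interpolation=cv2.INTER_CUBIC)
b=cv2.resize(im[285:355,195:255],(300,350),interpolation=cv2.INTER_CUBIC)
o=np.zeros((600,800,3),np.uint8); o[:360,:500]=a; o[:350,500:]=b
o[360:,:320]=cv2.resize(si[235:355,260:400],(320,240)); 
cv2.imwrite('pics/crop.png',o)
def blobs(img,x0,y0,x1,y1,th,amin,amax):
    g=cv2.cvtColor(np.ascontiguousarray(img),cv2.COLOR_BGR2GRAY)[y0:y1,x0:x1]
    n,l,st,ce=cv2.connectedComponentsWithStats((g>th).astype(np.uint8))
    return [(ce[i]+[x0,y0],st[i,2:],cv2.minAreaRect(np.argwhere(l==i)[:,::-1].astype(np.float32))[1:]) for i in range(1,n) if amin<st[i,4]<amax]
for p,w,m in blobs(im,318,287,420,305,130,60,500): print('key',p,w,onz(c,*p,.057),dep(c,*p))
for p,w,m in blobs(im,203,326,240,345,170,60,600): print('store',p,w,m,onz(c,*p,.062),dep(c,*p))
for x0,y0,x1,y1 in((275,262,294,277),(289,289,309,304),(304,317,325,333)):
    for p,w,m in blobs(si,x0,y0,x1,y1,120,60,400): print('skey',p,w,onz(s,*p,.057),dep(s,*p))
for p,w,m in blobs(si,194,201,214,222,140,40,400): print('sstore',p,w,onz(s,*p,.062),dep(s,*p))
for u,v in((335,262),(369,262),(404,264),(369,255)): print('gauge',dep(c,u,v))
# box edges: colour-free, depth-based height mask
E
```

```text
key [332.95945946 293.45945946] [ 13  14 148] [0.51330223 0.07425688 0.057     ] [0.51328668 0.07425854 0.0571962 ]
key [368.02097902 294.84615385] [ 14  14 143] [ 0.50885611 -0.00622342  0.057     ] [ 0.50873442 -0.00609964  0.05861269]
key [402.95       296.12142857] [ 13  14 140] [ 0.50460473 -0.08631939  0.057     ] [ 0.5046159  -0.08634188  0.05684455]
store [218.86263736 334.22527473] [ 21  12 182] ((20.223608016967773, 8.895345687866211), 8.746161460876465) [0.42363145 0.3356419  0.062     ] [0.42363218 0.33569151 0.06176841]
skey [283.47663551 266.52336449] [ 14  10 107] [0.51173282 0.07382447 0.057     ] [0.51089356 0.07142551 0.05905006]
skey [297.30508475 292.72881356] [ 16   9 118] [ 0.50677088 -0.00714941  0.057     ] [ 0.50578932 -0.00971021  0.05944208]
skey [313.05517241 321.48965517] [ 17  11 145] [ 0.50278179 -0.08642778  0.057     ] [ 0.50276193 -0.0864744   0.05705015]
sstore [202.13636364 208.81818182] [10 11 88] [0.42047356 0.33364884 0.062     ] [0.420329   0.33282071 0.06252677]
gauge [0.58339717 0.06848474 0.07743349]
gauge [ 0.5856711  -0.01112959  0.05208691]
gauge [ 0.57719973 -0.08986241  0.06988216]
gauge [ 0.59903046 -0.00997001  0.0725584 ]
```

View pics/crop.png

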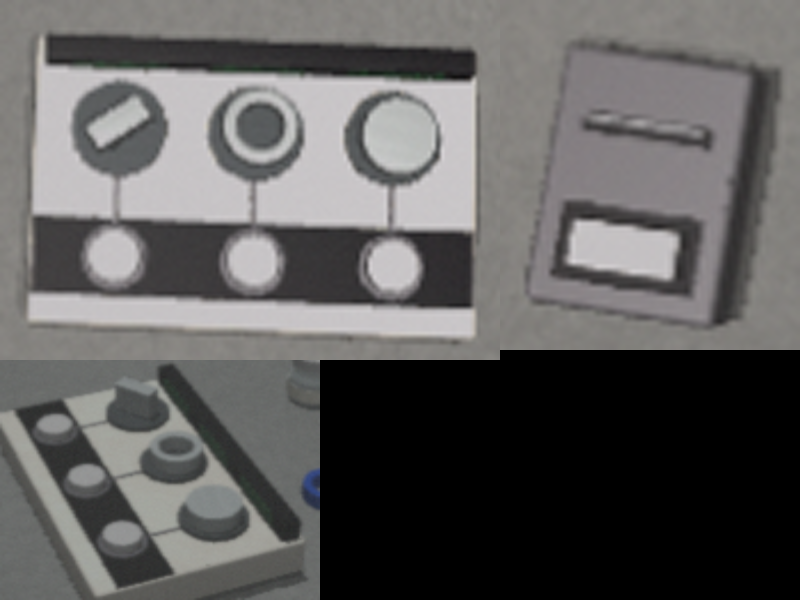

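The crop confirms it: block on the left, ring in the middle with a through hole (depth inside 52 mm, which is the anvil top), solid disc on the right. The grey box has its white key in front and the slip behind. The key spacing measures 80.4 mm and the heights fit. Targets are the middle key at about (0.508, -0.0065, 0.057) and the store key at about (0.422, 0.335, 0.062). I move high, with the fingers shutting.

Call:
{"name": "send_rows", "arguments": {
  "rows": [
    [0, [-30, -22, 0], 0],
    [0, [-76, -57, 0], 0],
    [0, [-122, -91, 0], 0],
    [0, [-168, -126, 0], 0],
    [0, [-214, -160, 0], 0]
  ]
}}

```text
time: 0.72
tool_pos: [0.3548, 0.2672, 0.2311]
eef_rot: [0.208, 0.978, -0.0, -0.0]
ft_force: [0.8, 0.4, 0.4]
opening: 0.0
grasp_force: 0.0
```

Call:
{"name": "send_rows", "arguments": {
  "rows": [
    [0, [-46, -34, 0], 0],
    [0, [-92, -69, 0], 0],
    [0, [-138, -103, 0], 0],
    [0, [-184, -138, 0], 0],
    [0, [-222, -166, 0], 0]
  ]
}}

```text
time: 1.35
tool_pos: [0.49, 0.0247, 0.231]
eef_rot: [0.209, 0.978, -0.0, -0.0]
ft_force: [-0.4, 0.6, -0.5]
opening: 0.001
grasp_force: 0.0
```

Call:
{"name": "send_rows", "arguments": {
  "rows": [
    [0, [-30, -22, 0], 0],
    [0, [-30, -22, 20], 0],
    [0, [-30, -22, 40], 0],
    [0, [-30, -22, 60], 0],
    [0, [-30, -22, 60], 0]
  ]
}}

```text
time: 1.98
tool_pos: [0.507, -0.0055, 0.1697]
eef_rot: [0.208, 0.978, -0.0, -0.002]
ft_force: [-0.1, 0.4, -0.2]
opening: 0.004
grasp_force: 0.0
```

```bash
cat > go.py <<'E'
from h import *
import sys
from scipy.spatial.transform import Rotation as R
def go(t):
    o=r.get_obs(); d=R.from_quat(o['eef_rot']).inv().apply(np.array(t)-o['tool_pos'])*1000
    print(o['time'],o['tool_pos'],o['eef_rot'],o['joints'],o['opening'],o['ft_force'],'shift',d.round(1))
E
python3 -c "
from go import *
go([.508,-.0065,.067])
c=cam('top');cv2.imwrite('pics/t2.png',cv2.resize(c['pixels'][200:360,260:470,::-1],(787,600),interpolation=cv2.INTER_CUBIC))
c=cam('side');cv2.imwrite('pics/s2.png',cv2.resize(c['pixels'][200:360,230:440,::-1],(787,600),interpolation=cv2.INTER_CUBIC))
"
```

```text
1.975 [ 0.50695556 -0.00550939  0.16969847] [ 2.08413278e-01  9.78039598e-01 -3.18319228e-04 -1.53257852e-03] [-1.08571459e-02 -2.70825703e-02 -5.99144637e-02  1.54109496e+00
 -1.78270873e-05  4.09048066e-01] 0.004420488016742066 [-0.08168815  0.44997051 -0.23555851] shift [ -1.7  -0.3 102.7]
```

View pics/s2.png

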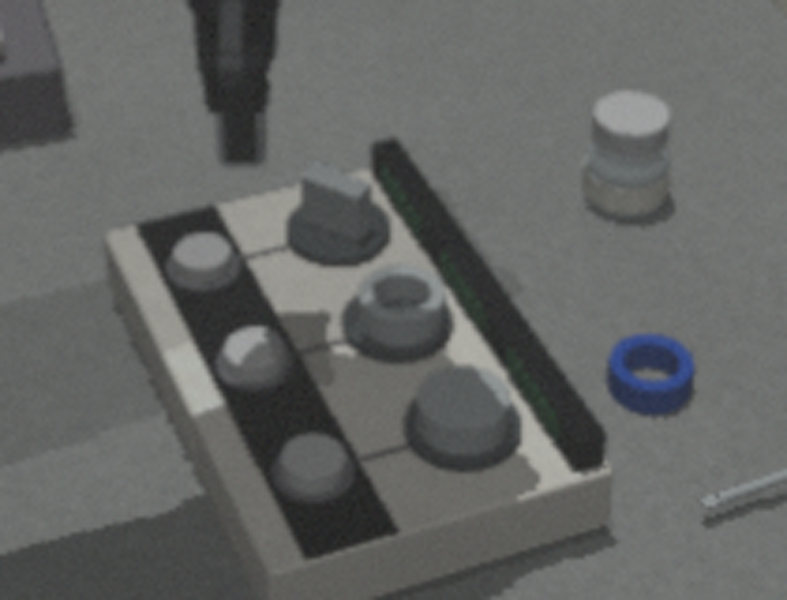

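The closed fingers hang above the middle key (crop 250,355) with the gauges clear. I descend, correct 2 mm, then press slowly.

Call:
{"name": "send_rows", "arguments": {
  "rows": [
    [0, [-1, 0, 25], 0],
    [0, [-2, 0, 50], 0],
    [0, [-2, 0, 75], 0],
    [0, [-2, 0, 97], 0],
    [0, [-2, 0, 103], 0]
  ]
}}

```text
time: 2.7
tool_pos: [0.5095, -0.0062, 0.068]
eef_rot: [0.208, 0.978, -0.0, -0.0]
ft_force: [0.2, 0.2, -0.1]
opening: 0.0
grasp_force: 0.0
```

Call:
{"name": "send_rows", "arguments": {
  "rows": [
    [0, [0, 0, 2], 0],
    [0, [0, 0, 4], 0],
    [0, [0, 0, 6], 0],
    [0, [0, 0, 8], 0],
    [0, [0, 0, 8], 0]
  ]
}}

```text
time: 3.32
tool_pos: [0.5096, -0.0063, 0.0602]
eef_rot: [0.208, 0.978, -0.0, -0.0]
ft_force: [0.0, 0.0, -0.1]
opening: 0.001
grasp_force: 0.0
```

Call:
{"name": "send_rows", "arguments": {
  "rows": [
    [0, [0, 0, 1], 0],
    [0, [0, 0, 2], 0],
    [0, [0, 0, 3], 0],
    [0, [0, 0, 4], 0],
    [0, [0, 0, 4], 0]
  ]
}}

```text
time: 3.95
tool_pos: [0.5097, -0.0063, 0.0563]
eef_rot: [0.208, 0.978, -0.0, 0.0]
ft_force: [-0.2, 0.1, 0.4]
opening: -0.0
grasp_force: 0.5
```

Call:
{"name": "send_rows", "arguments": {
  "rows": [
    [0, [0, 0, 1], 0],
    [0, [0, 0, 2], 0],
    [0, [0, 0, 3], 0],
    [0, [0, 0, 4], 0],
    [0, [0, 0, 4], 0]
  ]
}}

```text
time: 4.58
tool_pos: [0.5097, -0.0063, 0.0521]
eef_rot: [0.208, 0.978, -0.0, -0.0]
ft_force: [-0.1, -0.6, 0.5]
opening: -0.003
grasp_force: 0.3
```

Call:
{"name": "send_rows", "arguments": {
  "rows": [
    [0, [0, 0, 0.7], 0],
    [0, [0, 0, 1.3], 0],
    [0, [0, 0, 1.3], 0]
  ]
}}

```text
time: 4.95
tool_pos: [0.5097, -0.0063, 0.0511]
eef_rot: [0.208, 0.978, -0.0, 0.0]
ft_force: [-1.4, 0.3, 1.9]
opening: -0.001
grasp_force: 1.5
```

Call:
{"name": "send_rows", "arguments": {
  "rows": [
    [0, [0, 0, 0.5], 0],
    [0, [0, 0, 1], 0],
    [0, [0, 0, 1], 0]
  ]
}}

```text
time: 5.32
tool_pos: [0.5098, -0.0063, 0.051]
eef_rot: [0.208, 0.978, 0.0, 0.0]
ft_force: [-5.4, -0.5, 10.9]
opening: 0.0
grasp_force: 5.5
```

It has bottomed at 51.0 mm with a firm reaction. I lift straight up and check.

Call:
{"name": "send_rows", "arguments": {
  "rows": [
    [0, [0, 0, -5], 0],
    [0, [0, 0, -30], 0],
    [0, [0, 0, -60], 0],
    [0, [0, 0, -85], 0],
    [0, [0, 0, -100], 0]
  ]
}}

```text
time: 5.95
tool_pos: [0.51, -0.0063, 0.1511]
eef_rot: [0.208, 0.978, 0.0, 0.001]
ft_force: [1.4, 0.2, 0.6]
opening: -0.001
grasp_force: 0.0
```

```bash
python3 -c "
from go import *
go([.422,.335,.15]); go([.508,-.0065,.15])
c=cam('side')
for p in ((283.5,266.5),(297.3,293.5),(297.3,295),(313,321.5)):
    u,v=map(int,p); print([dep(c,u+i,v+j)[2].round(4) for i in(-2,0,2) for j in (-1,0,1)])
cv2.imwrite('pics/s3.png',cv2.resize(c['pixels'][250:340,260:365,::-1],(700,600),interpolation=cv2.INTER_CUBIC))
"
```

```text
5.95 [ 0.51003444 -0.00630188  0.15107172] [2.08360604e-01 9.78051941e-01 8.22174658e-05 5.03175384e-04] [-1.23348882e-02 -2.48023971e-02 -9.35035574e-02  1.50107612e+00
 -3.62911583e-05  4.07462098e-01] -0.0011119635593669216 [1.40274429 0.22156308 0.64735169] shift [219.5 275.8   1. ]
5.95 [ 0.51003444 -0.00630188  0.15107172] [2.08360604e-01 9.78051941e-01 8.22174658e-05 5.03175384e-04] [-1.23348882e-02 -2.48023971e-02 -9.35035574e-02  1.50107612e+00
 -3.62911583e-05  4.07462098e-01] -0.0011119635593669216 [1.40274429 0.22156308 0.64735169] shift [ 1.8 -1.   1.1]
[np.float64(0.0595), np.float64(0.0561), np.float64(0.0595), np.float64(0.0587), np.float64(0.0591), np.float64(0.0579), np.float64(0.0586), np.float64(0.0568), np.float64(0.059)]
[np.float64(0.0526), np.float64(0.0499), np.float64(0.0526), np.float64(0.0529), np.float64(0.0502), np.float64(0.0512), np.float64(0.0517), np.float64(0.0494), np.float64(0.0527)]
[np.float64(0.0526), np.float64(0.0523), np.float64(0.0514), np.float64(0.0512), np.float64(0.0501), np.float64(0.0528), np.float64(0.0527), np.float64(0.0506), np.float64(0.0518)]
[np.float64(0.0558), np.float64(0.0551), np.float64(0.058), np.float64(0.0571), np.float64(0.0564), np.float64(0.0593), np.float64(0.0573), np.float64(0.0566), np.float64(0.0575)]
```

View pics/s3.png

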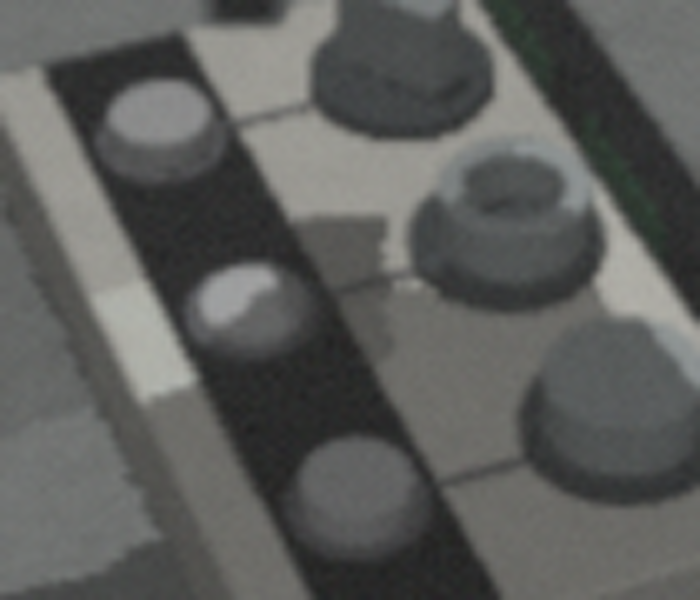

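The middle key (crop 250,310) stands at 51 mm, the neighbours at 57–58 mm, and the gauges haven't moved. On to the store key.

Call:
{"name": "send_rows", "arguments": {
  "rows": [
    [0, [25, 31, 0], 0],
    [0, [60, 75, 0], 0],
    [0, [96, 121, 0], 0],
    [0, [132, 166, 0], 0],
    [0, [168, 211, 0], 0]
  ]
}}

```text
time: 6.62
tool_pos: [0.4414, 0.2565, 0.1491]
eef_rot: [0.208, 0.978, -0.0, -0.0]
ft_force: [0.9, -0.4, 0.7]
opening: -0.005
grasp_force: 0.0
```

Call:
{"name": "send_rows", "arguments": {
  "rows": [
    [0, [32, 40, 0], 0],
    [0, [51, 64, 0], 0],
    [0, [51, 64, 25], 0],
    [0, [51, 64, 50], 0],
    [0, [51, 64, 70], 0]
  ]
}}

```text
time: 7.25
tool_pos: [0.4212, 0.3339, 0.0778]
eef_rot: [0.208, 0.978, -0.001, -0.001]
ft_force: [-0.2, -0.1, -0.1]
opening: -0.003
grasp_force: 0.0
```

Call:
{"name": "send_rows", "arguments": {
  "rows": [
    [0, [0, 0, 2], 0],
    [0, [0, 0, 4], 0],
    [0, [0, 0, 6], 0],
    [0, [0, 0, 8], 0],
    [0, [0, 0, 8], 0]
  ]
}}

```text
time: 7.88
tool_pos: [0.4218, 0.3341, 0.0721]
eef_rot: [0.208, 0.978, 0.0, 0.0]
ft_force: [-0.1, -0.0, 0.6]
opening: -0.005
grasp_force: 0.0
```

```bash
python3 -c "
from go import *
go([.422,.335,.064])
c=cam('side');cv2.imwrite('pics/s4.png',cv2.resize(c['pixels'][150:260,150:290,::-1],(760,600),interpolation=cv2.INTER_CUBIC))"
```

```text
7.875 [0.42183955 0.33409147 0.07208357] [2.08377817e-01 9.78048403e-01 5.48812711e-05 6.07876294e-05] [ 6.69848440e-01  5.68680373e-02 -1.63228600e-01  1.35053762e+00
 -2.37292859e-05  1.08968059e+00] -0.005232547120646221 [-0.11473646 -0.00186573  0.63718403] shift [0.2 0.9 8.1]
```

View pics/s4.png

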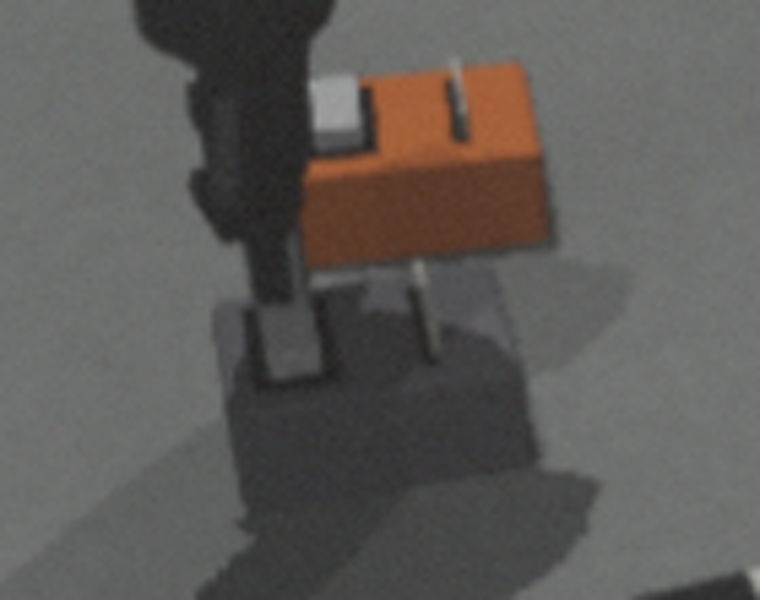

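The shut tips hang just above the grey box's white key (crop 280,300), well clear of the slip (425,310). I press down to about 56 mm.

Call:
{"name": "send_rows", "arguments": {
  "rows": [
    [0, [0, 0, 4], 0],
    [0, [0, 0, 8], 0],
    [0, [0, 0, 10], 0],
    [0, [0, 0, 12], 0],
    [0, [0, 0, 12], 0]
  ]
}}

```text
time: 8.55
tool_pos: [0.4217, 0.334, 0.0599]
eef_rot: [0.208, 0.978, -0.0, -0.0]
ft_force: [-0.6, -0.8, 1.5]
opening: 0.001
grasp_force: 1.0
```

Call:
{"name": "send_rows", "arguments": {
  "rows": [
    [0, [0, 0, 1], 0],
    [0, [0, 0, 2], 0],
    [0, [0, 0, 3], 0],
    [0, [0, 0, 4], 0],
    [0, [0, 0, 4], 0]
  ]
}}

```text
time: 9.18
tool_pos: [0.4218, 0.3341, 0.0561]
eef_rot: [0.208, 0.978, 0.0, 0.0]
ft_force: [-1.4, -1.0, 4.0]
opening: -0.0
grasp_force: 1.9
```

Call:
{"name": "send_rows", "arguments": {
  "rows": [
    [0, [0, 0, 0.5], 0],
    [0, [0, 0, 1], 0],
    [0, [0, 0, 1], 0]
  ]
}}

```text
time: 9.55
tool_pos: [0.4219, 0.3342, 0.0559]
eef_rot: [0.208, 0.978, 0.0, 0.0]
ft_force: [-4.2, -2.6, 11.1]
opening: 0.004
grasp_force: 5.4
```

Call:
{"name": "send_rows", "arguments": {
  "rows": [
    [0, [0, 0, -4], 0],
    [0, [0, 0, -15], 0],
    [0, [0, 0, -45], 0],
    [0, [0, 0, -90], 0],
    [0, [0, 0, -130], 0]
  ]
}}

```text
time: 10.18
tool_pos: [0.4218, 0.3341, 0.1868]
eef_rot: [0.208, 0.978, 0.0, 0.0]
ft_force: [0.8, -0.1, -0.6]
opening: -0.001
grasp_force: 0.0
```

Call:
{"name": "send_rows", "arguments": {
  "rows": [
    [0, [20, 0, 0], 0],
    [0, [50, 0, 0], 0],
    [0, [80, 0, 0], 0],
    [0, [100, 0, 0], 0],
    [0, [100, 0, 0], 0]
  ]
}}

```text
time: 10.8
tool_pos: [0.3291, 0.3753, 0.1844]
eef_rot: [0.207, 0.978, -0.0, -0.0]
ft_force: [0.0, -0.1, 0.4]
opening: 0.001
grasp_force: 0.0
```

```bash
python3 -c "
from go import *
go([.422,.335,.064])
c=cam('side');cv2.imwrite('pics/s5.png',c['pixels'][:,:,::-1])
for p in ((283,266),(297,293),(313,321),(202,209)):
    u,v=p; print(np.mean([dep(c,u+i,v+j)[2] for i in(-2,0,2) for j in (-1,0,1)]))
"
```

```text
10.8 [0.32909022 0.37525352 0.18440827] [ 2.07324669e-01  9.78272121e-01 -2.97519694e-04 -2.23923241e-04] [ 8.50788609e-01 -4.64489743e-02 -5.03781799e-02  1.56760518e+00
  9.95086553e-05  1.26846742e+00] 0.0006955126267689608 [ 0.02515231 -0.07288589  0.35635153] shift [-101.3    1.   120.4]
0.05751248171330489
0.052079761628756875
0.05740971717321616
0.06282016056187652
```

View pics/s5.png

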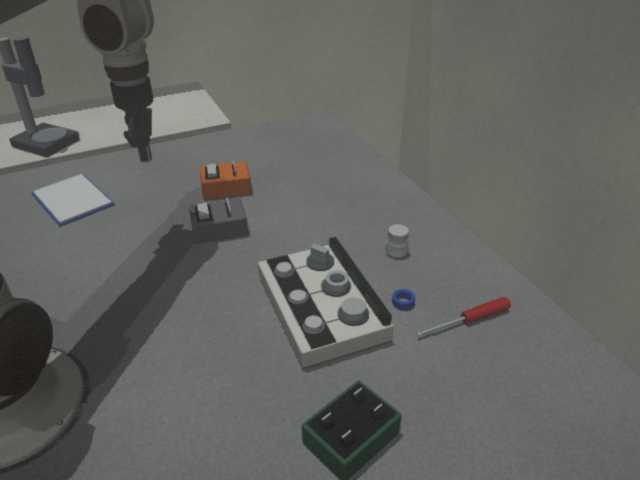

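The middle key (297,296) is down, the store key (203,210) has sprung back to 62 mm, everything else is in place, and the arm is clear. I hand it in.

```bash
python3 -c "
from workcell import r
print(r.close_job())"
```

```text
the job is handed in; nothing more can be done
None
```

The middle key, in front of the ring gauge, is fully down and staying down; the store key was then pressed right down and sprang back, nothing else was moved, and I handed the job in at about 11 s with the arm clear (no verdict was returned).

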